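Unlock the drying stand and hold the brush level over the dye bin

TASK

The dye brush is locked in its slanted drying stand: turn the stand's handwheel anticlockwise (seen from above) by its knob, one full turn right up to the stop, so that the keeper plate frees the brush. Then draw the brush out of its sleeve, turn it level and hold it with its bristles above the inside of the dye bin, the whole brush at least 5 cm above the bin's rim, and finish while still holding it there, still and level, in the gripper. Leave the dye pot, the clear cup and the clothes peg where they are.

Things in the scene. Friction and masses are not known exactly. Their poses are not given: they have to be found in the camera images.
- stand: drying stand, fixed: wooden base 120 x 225 x 10 mm (x -80 to 40, y -50 to 175 mm) with an aluminium sleeve slanting at 45 degrees and a grey gear housing (50 x 50, 118 mm high) under a handwheel. Origin on the table below the middle of the sleeve's floor; y points from sleeve to wheel, z up. The sleeve's axis, the way the brush comes out, is (-0.707, 0, 0.707) in these axes
- sleeve_floor (a point): middle of the sleeve's inner floor, 34 mm above the table; the brush's bristle tip rests here. The sleeve is 64 mm deep, inside 27.5 mm by 17 mm (17 mm along the stand's y), with 4 mm walls
- sleeve_mouth (a point): middle of the sleeve's open upper end. 6 mm beyond it lies a steel keeper plate, 44 mm wide, 5 mm thick, square to the sleeve: its keyhole slot is 19 mm wide where only the handle passes and 34 mm where the whole brush passes. The wheel slides it along the stand's +y, 36 mm in all; the brush is surely free from 6.7 rad on
- wheel_axis (a point): point on the handwheel's upright axis, 141 mm above the table (3 mm below the middle height of the knob); it is at x -30, y +130 mm in the stand's axes. Wheel: dark steel disc, 100 mm across, its upper face 129 mm above the table
- wheel_knob (a point): middle of the black knob on the handwheel, 40 mm from the axis, 144.5 mm above the table: upright, round, 16 mm across, from 129.5 to 160.5 mm above the table, spinning freely on its own pin, so it can be gripped and led round without turning the hand
- wheel (a joint): turn of the handwheel, rad, growing anticlockwise seen from above; stops at 0 and 7.2, starts between 0 and 0.9; stiff enough to stay where it is left (about 0.04 N m). At 0 the knob lies from the axis towards the stand's -x
- brush: brush, 200 mm, 36 g, handle 13 mm along its x and 11 along z, head (ferrule, bristles) 26 x 12 mm. Origin mid-length on the underside (mid-plane at z +6 mm); y runs from bristles (-100 mm) to handle end (+100); handle from -33 mm on. Starts head down in the sleeve, y up its axis (sagging 3 degrees), z along the stand's -y: fingers pointing down, closing along that y, pinch the handle's z faces
- bristles (a point): middle of the bristles, at y = -80 mm in the brush, in its mid-plane
- handle_end (a point): end of the handle, at y = +100 mm in the brush
- bin: open dye bin with a white wire rim, fixed to the table, 230 mm along its x, 356 mm along its y, 94 mm high; origin at the centre of its underside, on the table
- pot: round dye pot with a white lid, 60 mm across, 52 mm high, beyond the stand; origin at the centre of its underside; a bystander
- cup: clear mixing cup, 70 mm across, 81 mm high, between the bin and the stand, nearer the robot; origin at the centre of its underside; a bystander
- peg: wooden clothes peg, 72 mm long along its y, 15 mm wide, 12 mm high, lying in front of the stand; origin at the centre of its underside; a bystander

How it is judged:
By the outcome, as a careful person would: the job done as asked, in the order asked, and still so for the second after the job is handed in, while the arm keeps its last pose, push and grip.
It also fails if it takes over 64 s, if anything falls off the work surface, if the arm or the gripper's body presses on something with over 40 N, if the wrist force passes 120 N, or if a joint passes its speed limit or range.

ROBOT

A 6-joint arm with a two-finger parallel gripper is mounted at the origin on a cart in front of the work surface, level with it; the furniture and walls round the work are solid. World frame = base frame: x ahead of the robot, y to its left, z up, the work surface at z = 0. Lengths are in m, angles in rad, forces in N, time in s.
With the tool pointing down it reaches from about 0.25 to 0.775 m from the base axis. Payload 4 kg.
Tool frame: the origin (TCP) lies midway between the tips of the shut fingers; the grasp point (between the pads) lies 19 mm behind it (grip_point_offset is the distance from the TCP to the grasp point, in m); z points along the fingers, y is the line along which they close (so a half turn about z gives the same grasp; the last joint's range is limited). The gripper opens to 94 mm and grips with 3 to 60 N. Pads are 16 mm wide; open, the fingers measure 119 mm over their backs; the gripper's body (75 mm by 177 mm) begins 78 mm behind the grasp point.
Start: joints at [-1.409, 0.087, 1.371, -0, 1.684, -0.103], TCP at [0.144, -0.531, 0.206] pointing down, gripper open.
Joint ranges: [-3.1, 3.1], [-0.76, 2.03], [0.27, 2.55], [-1.08, 4.22], [0.17, 2.65], [-2.57, 2.57]. Speed limits (rad/s): [2.79, 2.79, 3.14, 3.14, 3.14, 3.14].

INTERFACE

Orientations are given as a 3x3 rotation matrix whose columns are the frame's x, y, z axes.
In Python, from plant import * gives the robot as it stands.
- The arm moves only by the tool arm_command, never from a script. Its argument "series" is a list of rows, each an object with "translation": the shift along the tool's x, y, z as a fraction of full scale, a list of three; "delta_rot": the turn, a rotation vector about the tool's x, y, z as a fraction of full scale, a list of three; "claw": the gripper's target within -1 to 1 (shut at 1, half-way at 0, fully open at -1). In form: [{"translation": [dx, dy, dz], "delta_rot": [rx, ry, rz], "claw": claw}, ...]. A call has exactly 8 rows; each row is the pose to reach, as a shift and turn from the pose commanded when the call began, along the tool's axes at that moment, turning the shorter way round; what a row does not reach only later rows make up. Full scale, the value 1, is 800 mm for a shift and pi rad for a turn. A row lasts 1/8 s, in which the tool goes at most 62.5 mm and 10.7 degrees, less where a joint would pass 70% of its speed; a pose out of reach is approached as far as the arm can. A call with a number of a shift or a turn outside -1 to 1 is refused whole. A call with a gripper value outside its range is refused whole. The fingers move at their own pace and stop on an object; the grip force is fixed at half the most. Time passes only in rows, so rows that repeat a pose let the fingers close, or fill a call up. It gives the time, the measured TCP pose, the force, the opening and the grip force at its end, in the units of the state.
- get_state(): the state, without advancing time (a new reading comes with each control period).
- camera(name): name is "scene" or "top" or "wrist"; returns (picture, depth): 420x560x3 uint8, red, green, blue; 420x560 float32, m along the optical axis (not along the pixel's ray), 0 where there is no reading.
- camera_info(name): a dict with "intrinsics" (3x3 intrinsics, pixels), "R" (3x3) and "t" (3): a world point X has camera coordinates R X + t; the wrist camera has in their place "mount" (4x4, takes a point from camera to tool coordinates, whose origin is the TCP and whose axes are the flange's). Camera axes: x right, y down, z forward; pixel columns grow to the right and rows downward; lengths in m; the calibration is good to about 2 mm. A picture is of the moment at which its call begins: read the wrist's pose just before it. camera_info takes no time and is no camera call.
- job_done(): hands the job in; it is judged then, once.
The state is a dict: "clock": time; "qpos": joint angles; "joint_vel": joint speeds; "joint_efforts": joint torques, N m; "ee_pos": TCP position; "orientation": TCP orientation; "wrist_force": force on the tool from outside, world axes, zero at the start; "ft_torque": the same for the moment, N m; "opening": finger opening in m; "grip_force": force on a finger pad.
Only numpy, scipy, OpenCV 4.12 (cv2) and the standard library are available. Lean on these libraries where they do the work, as an engineer would, in place of code of your own. Each camera call takes 0.05 s, during which the arm holds its last target. There are 200 camera calls.

## Working session

There is one attempt and no reset: what is moved stays moved. The work goes in short steps, Python scripts to look and compute and a tool call to move; the robot and the scene stay as the last step left them, time stands still between calls to the robot, and variables do not carry over. Pictures are saved under pics/ and viewed, at most 10 in all, crops included, and the job is handed in when it is done.

Besides the shell and the picture viewer there is one more tool, called after "Call:" as name(argument=value, ...), one argument or row to a line, values as JSON. arm_command: Moves the arm, as the interface text tells. Its arguments: {"type":"object","properties":{"series":{"type":"array","items":{"type":"object","properties":{"translation":{"type":"array","items":{"type":"number","minimum":-1,"maximum":1}},"delta_rot":{"type":"array","items":{"type":"number","minimum":-1,"maximum":1}},"claw":{"type":"number"}}}}},"required":["series"]}

```bash
mkdir -p pics; ls; python3 - <<'E'
from plant import *
import cv2,numpy as np
for n in("scene","top"):
    p,d=camera(n); cv2.imwrite(f"pics/{n}0.png",p[:,:,::-1]); np.save(f"{n}0.npy",d)
    print(n,camera_info(n))
print(camera_info("wrist")); print(get_state())
E
```

```text
pics
scene {'intrinsics': array([[454.62652694,   0.        , 285.1086472 ],
       [  0.        , 454.62652694, 215.33032347],
       [  0.        ,   0.        ,   1.        ]]), 'R': array([[ 0.87465407, -0.48467648, -0.00830436],
       [-0.37284291, -0.66169205, -0.65050118],
       [ 0.30978769,  0.57205973, -0.75945984]]), 't': array([-0.49857488,  0.30458752,  0.9455396 ])}
top {'intrinsics': array([[449.76266241,   0.        , 282.66942496],
       [  0.        , 449.76266241, 217.37510755],
       [  0.        ,   0.        ,   1.        ]]), 'R': array([[ 0.02489645, -0.99928468,  0.0284656 ],
       [-0.98466735, -0.0294302 , -0.17194203],
       [ 0.17265679, -0.0237484 , -0.98469571]]), 't': array([-0.00764076,  0.58064567,  1.12726119])}
{'intrinsics': array([[340.83026753,   0.        , 275.68794562],
       [  0.        , 340.83026753, 211.51174705],
       [  0.        ,   0.        ,   1.        ]]), 'mount': array([[-2.70296902e-04, -9.69261416e-01, -2.46032993e-01,
         7.11963723e-02],
       [ 9.99999694e-01, -8.14629999e-05, -7.77691947e-04,
        -8.126
[... 296 characters left out ...]
7435e+00, -1.03097678e-01]), 'joint_vel': array([ 0.00163136, -0.00201409, -0.00268018, -0.00108903, -0.00232169,
        0.00027657]), 'joint_efforts': array([ 2.03300769e-03, -3.41252840e+01, -3.03300834e+01,  7.20197009e-02,
        3.04408895e-02, -9.76221872e-05]), 'ee_pos': array([ 0.14385421, -0.53035399,  0.20442314]), 'orientation': array([[ 9.65146998e-01,  2.61708163e-01, -3.30256387e-04],
       [ 2.61708305e-01, -9.65145080e-01,  1.93338408e-03],
       [ 1.87237069e-04, -1.95243068e-03, -9.99998076e-01]]), 'wrist_force': array([ 0.11836451, -0.18329381,  0.34275628]), 'ft_torque': array([ 0.01169472, -0.01271234, -0.02498384]), 'grip_force': 0.0, 'opening': 0.09393758340979459}
```

View pics/scene0.png

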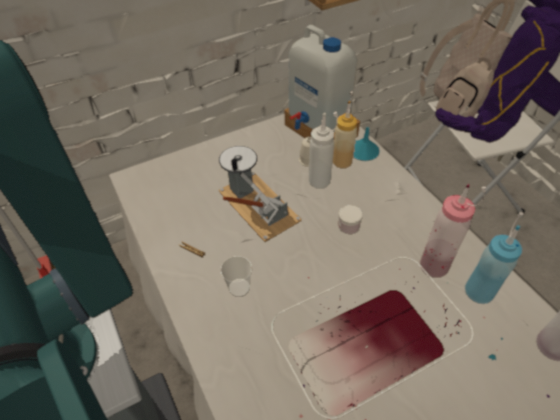

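View pics/top0.png

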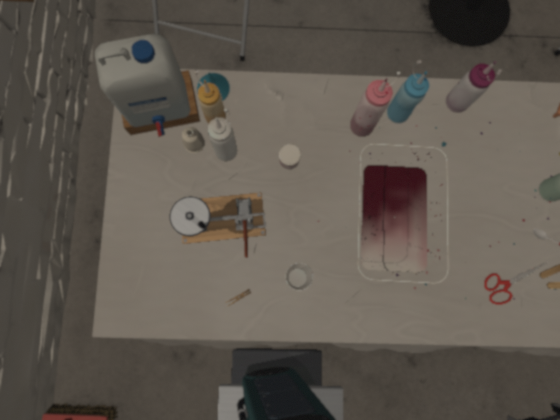

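The top view shows the wheel at about (190,215), with its knob near (202,222). The brush handle runs from (245,205) to (246,255), towards the robot. The bin is centred near (405,213), the cup is at (298,277), the peg at (239,297) and the pot at (289,155).

```bash
cat > h.py <<'E'
import numpy as np,cv2
from plant import *
def cloud(n,d,st=None):
    ci=camera_info(n);K=ci["intrinsics"];v,u=np.mgrid[:420,:560]
    P=np.stack([(u-K[0,2])/K[0,0]*d,(v-K[1,2])/K[1,1]*d,d],-1)
    if n=="wrist":
        M=ci["mount"];P=P@M[:3,:3].T+M[:3,3]
        P=P@np.array(st["orientation"]).T+st["ee_pos"]
    else: P=(P-ci["t"])@ci["R"]
    P[d<=0]=np.nan
    return P
def ray(n,u,v,z,st=None):
    "pixel to the plane of height z"
    ci=camera_info(n);K=ci["intrinsics"];r=np.array([(u-K[0,2])/K[0,0],(v-K[1,2])/K[1,1],1])
    if n=="wrist":
        M=ci["mount"];R=np.array(st["orientation"]);o=R@M[:3,3]+st["ee_pos"];w=R@M[:3,:3]@r
    else: o=-ci["R"].T@ci["t"];w=ci["R"].T@r
    return o+w*(z-o[2])/w[2]
E
python3 - <<'E'
from h import *
np.set_printoptions(precision=4,suppress=True)
d=np.load("top0.npy");P=cloud("top",d);im=cv2.imread("pics/top0.png");hsv=cv2.cvtColor(im,cv2.COLOR_BGR2HSV)
z=P[...,2];print("table z",np.nanmedian(z[300:330,300:340]))
u0,u1,v0,v1=160,280,180,270
S=np.zeros(z.shape,bool);S[v0:v1,u0:u1]=1
m=S&(z>.115)&(z<.14);Q=P[m];c,r=cv2.minEnclosingCircle(Q[:,:2].astype(np.float32));print("wheel",c,r,np.median(Q,0),m.sum())
m=S&(z>.142)&(z<.17);print("knob pts",m.sum(),np.median(P[m],0) if m.any() else 0)
m=S&(z>.004)&(z<.016)&(hsv[...,1]>70);Q=P[m];b=cv2.minAreaRect(Q[:,:2].astype(np.float32));print("base",b,m.sum(),"\n",cv2.boxPoints(b))
for t,(u,v) in dict(wheel=(190,215),knob=(202,222),hend=(246,256)).items(): print(t,ray("top",u,v,.129),P[v,u])
m=np.zeros(z.shape,bool);m[130:300,345:465]=1;m&=(z>.08)&(z<.11);b=cv2.minAreaRect(P[m][:,:2].astype(np.float32));print("bin",b,m.sum())
crop=cv2.resize(im[150:320,160:330],(595,595),interpolation=cv2.INTER_CUBIC);cv2.imwrite("pics/crop0.png",crop)
E
```

```text
table z 0.001041532549109675
wheel (0.5424057841300964, 0.18834906816482544) 0.10235690325498581 [0.5628 0.2367 0.1296] 1305
knob pts 98 [0.497  0.0995 0.1586]
base ((0.5829746723175049, 0.17098110914230347), (0.12024524062871933, 0.22342830896377563), 7.758224964141846) 1830 
 [[0.5083 0.2736]
 [0.5385 0.0522]
 [0.6576 0.0684]
 [0.6275 0.2898]]
wheel [0.566  0.2354 0.129 ] [0.565  0.2343 0.1349]
knob [0.5496 0.2054 0.129 ] [0.5446 0.2005 0.1604]
hend [0.4702 0.0958 0.129 ] [0.4666 0.0935 0.1703]
bin ((0.5988631248474121, -0.2975116968154907), (0.2312309741973877, 0.35667893290519714), 88.2242202758789) 585
```

View pics/crop0.png

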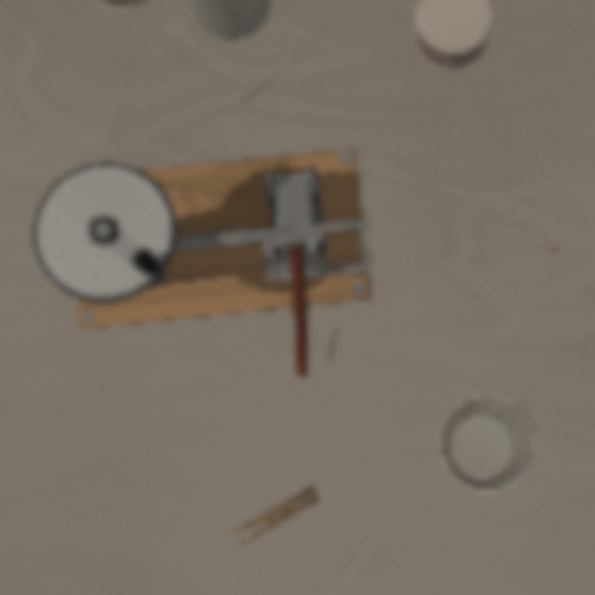

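The zoomed crop shows the wheel centre at about (104,230) and the knob at (150,264), which is about 0.9 rad round. The brush handle ends at (302,375). The stand is yawed about +7.8° to the world, and the base's size and the wheel's place both match. Next I move to a viewing pose.

```bash
cat >> h.py <<'E'
import json,os
from scipy.spatial.transform import Rotation as Ro
YAW=np.radians(7.76)
def down(yaw=YAW,tilt=0):
    "tool down, x along yaw; tilt leans the fingers outwards"
    c,s=np.cos(yaw),np.sin(yaw)
    R=np.array([[c,s,0],[s,-c,0],[0,0,-1.]])
    return R@Ro.from_euler("y",tilt).as_matrix()
def get():
    j=json.load(open("cmd.json"));return np.array(j["p"]),np.array(j["R"])
def put(p,R): json.dump({"p":list(map(float,p)),"R":np.array(R).tolist()},open("cmd.json","w"))
def rows(targets,claw,save=True):
    "print rounded rows for [(p,R)..], from commanded pose; saves last as commanded"
    p0,R0=get()
    for p,R in targets:
        t=np.round(R0.T@(np.array(p)-p0)/.8,4);r=np.round(Ro.from_matrix(R0.T@R).as_rotvec()/np.pi,4)
        print(json.dumps({"translation":(t+0).tolist(),"delta_rot":(r+0).tolist(),"claw":claw}))
    if save: put(p0+R0@t*.8,R0@Ro.from_rotvec(r*np.pi).as_matrix())
def stand(o,v): return np.array([o[0],o[1],0])+Ro.from_euler("z",YAW).as_matrix()@np.array(v)
E
python3 - <<'E'
from h import *
np.set_printoptions(precision=4,suppress=True)
P=cloud("top",np.load("top0.npy"));
for a in((110,190,35,130),(190,235,80,165),(180,205,125,155)):
    Q=P[a[2]:a[3],a[0]:a[1]].reshape(-1,3);Q=Q[Q[:,2]>.08];print(np.nanmin(Q,0),np.nanmax(Q,0))
put([.144,-.531,.206],down(np.radians(15.17)))
rows([([.53,.17,.27],down())],-1)
E
```

```text
[0.7845 0.2602 0.08  ] [0.9519 0.4272 0.33  ]
[0.7415 0.1384 0.08  ] [0.9016 0.2578 0.2449]
[0.7834 0.2508 0.0801] [0.8029 0.27   0.087 ]
{"translation": [0.695, -0.7195, -0.08], "delta_rot": [0.0, 0.0, 0.0412], "claw": -1}
```

Call:
arm_command(
  series=[
    {"translation": [0, 0, -0.08], "delta_rot": [0, 0, 0], "claw": -1},
    {"translation": [0.695, -0.7195, -0.08], "delta_rot": [0, 0, 0.0412], "claw": -1},
    {"translation": [0.695, -0.7195, -0.08], "delta_rot": [0, 0, 0.0412], "claw": -1},
    {"translation": [0.695, -0.7195, -0.08], "delta_rot": [0, 0, 0.0412], "claw": -1},
    {"translation": [0.695, -0.7195, -0.08], "delta_rot": [0, 0, 0.0412], "claw": -1},
    {"translation": [0.695, -0.7195, -0.08], "delta_rot": [0, 0, 0.0412], "claw": -1},
    {"translation": [0.695, -0.7195, -0.08], "delta_rot": [0, 0, 0.0412], "claw": -1},
    {"translation": [0.695, -0.7195, -0.08], "delta_rot": [0, 0, 0.0412], "claw": -1},
  ],
)

```text
clock: 1.1
ee_pos: [0.3553, -0.1457, 0.2685]
orientation: [[0.991, 0.134, 0.0], [0.134, -0.991, -0.0], [0.0, 0.0, -1.0]]
wrist_force: [1.0, -0.1, -0.3]
opening: 0.0938
grip_force: 0.0
```

```bash
python3 - <<'E'
from h import *
s=get_state();print(s["ee_pos"],s["orientation"],s["clock"],s["wrist_force"])
E
```

```text
[ 0.35531714 -0.14565246  0.26850537] [[ 9.90921323e-01  1.34442808e-01  2.51201041e-04]
 [ 1.34442862e-01 -9.90921324e-01 -2.15402113e-04]
 [ 2.19961203e-04  2.47218734e-04 -9.99999945e-01]] 1.1 [ 1.01106844 -0.13281004 -0.33718726]
```

Call:
arm_command(
  series=[
    {"translation": [0.27, -0.36, 0], "delta_rot": [0, 0, 0], "claw": -1},
    {"translation": [0.27, -0.36, 0], "delta_rot": [0, 0, 0], "claw": -1},
    {"translation": [0.27, -0.36, 0], "delta_rot": [0, 0, 0], "claw": -1},
    {"translation": [0.27, -0.36, 0], "delta_rot": [0, 0, 0], "claw": -1},
    {"translation": [0.27, -0.36, 0], "delta_rot": [0, 0, 0], "claw": -1},
    {"translation": [0.27, -0.36, 0], "delta_rot": [0, 0, 0], "claw": -1},
    {"translation": [0.27, -0.36, 0], "delta_rot": [0, 0, 0], "claw": -1},
    {"translation": [0.27, -0.36, 0], "delta_rot": [0, 0, 0], "claw": -1},
  ],
)

```text
clock: 2.1
ee_pos: [0.5297, 0.1664, 0.2682]
orientation: [[0.991, 0.135, -0.001], [0.135, -0.991, -0.001], [-0.001, 0.001, -1.0]]
wrist_force: [-0.5, 0.3, 0.3]
opening: 0.0939
grip_force: 0.0
```

```bash
python3 - <<'E'
from h import *
np.set_printoptions(precision=4,suppress=True)
s=get_state();p,d=camera("wrist");np.save("w1.npy",d);cv2.imwrite("pics/w1.png",p[:,:,::-1])
json.dump({"ee_pos":s["ee_pos"].tolist(),"orientation":s["orientation"].tolist()},open("w1.json","w"))
print(s["ee_pos"],s["clock"]);P=cloud("wrist",d,s)
z=P[...,2]
near=np.hypot(P[...,0]-.564,P[...,1]-.2366)<.07
m=near&(z>.122)&(z<.136);Q=P[m];print("wheel",cv2.minEnclosingCircle(Q[:,:2].astype(np.float32)),np.median(Q,0),m.sum())
m=near&(z>.152)&(z<.17);print("knob top",m.sum(),(P[m].min(0)+P[m].max(0))/2,np.median(P[m],0))
E
```

```text
[0.5297 0.1664 0.2682] 2.1
wheel ((0.564778745174408, 0.237693652510643), 0.05009734630584717) [0.5686 0.2388 0.1292] 8772
knob top 260 [0.542  0.2051 0.1576] [0.5428 0.2048 0.1598]
```

View pics/w1.png

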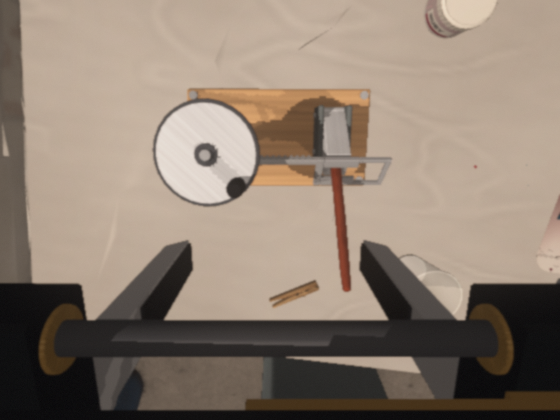

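The wrist view shows the wheel hub at (206,155) and the knob at (236,188). The brush handle runs from (337,170) to (347,288), the keeper lies at about y=160, and the peg is at (295,293). The wheel radius measures 50.1 mm, as specified, and the knob sits at about 0.84 rad. Next I move down onto the knob.

```bash
python3 - <<'E'
from h import *
put([.530,.168,.27],down())
rows([([.5423,.2047,.18],down()),([.5423,.2047,.1365],down())],-.1)
E
```

```text
{"translation": [0.0214, -0.0434, 0.1125], "delta_rot": [0.0, 0.0, 0.0], "claw": -0.1}
{"translation": [0.0214, -0.0434, 0.1669], "delta_rot": [0.0, 0.0, 0.0], "claw": -0.1}
```

Call:
arm_command(
  series=[
    {"translation": [0.0214, -0.0434, 0.06], "delta_rot": [0, 0, 0], "claw": -0.1},
    {"translation": [0.0214, -0.0434, 0.1125], "delta_rot": [0, 0, 0], "claw": -0.1},
    {"translation": [0.0214, -0.0434, 0.1125], "delta_rot": [0, 0, 0], "claw": -0.1},
    {"translation": [0.0214, -0.0434, 0.13], "delta_rot": [0, 0, 0], "claw": -0.1},
    {"translation": [0.0214, -0.0434, 0.15], "delta_rot": [0, 0, 0], "claw": -0.1},
    {"translation": [0.0214, -0.0434, 0.1669], "delta_rot": [0, 0, 0], "claw": -0.1},
    {"translation": [0.0214, -0.0434, 0.1669], "delta_rot": [0, 0, 0], "claw": -0.1},
    {"translation": [0.0214, -0.0434, 0.1669], "delta_rot": [0, 0, 0], "claw": -0.1},
  ],
)

```text
clock: 3.15
ee_pos: [0.5426, 0.2037, 0.1356]
orientation: [[0.991, 0.135, 0.001], [0.135, -0.991, 0.0], [0.001, 0.0, -1.0]]
wrist_force: [0.5, -0.9, -0.3]
opening: 0.0517
grip_force: 0.0
```

Call:
arm_command(
  series=[
    {"translation": [0, 0, 0], "delta_rot": [0, 0, 0], "claw": 1},
    {"translation": [0, 0, 0], "delta_rot": [0, 0, 0], "claw": 1},
    {"translation": [0, 0, 0], "delta_rot": [0, 0, 0], "claw": 1},
    {"translation": [0, 0, 0], "delta_rot": [0, 0, 0], "claw": 1},
    {"translation": [0, 0, 0], "delta_rot": [0, 0, 0], "claw": 1},
    {"translation": [0, 0, 0], "delta_rot": [0, 0, 0], "claw": 1},
    {"translation": [0, 0, 0], "delta_rot": [0, 0, 0], "claw": 1},
    {"translation": [0, 0, 0], "delta_rot": [0, 0, 0], "claw": 1},
  ],
)

```text
clock: 4.15
ee_pos: [0.5425, 0.2038, 0.1353]
orientation: [[0.991, 0.135, 0.0], [0.135, -0.991, 0.0], [0.0, -0.0, -1.0]]
wrist_force: [1.1, 0.4, 0.5]
opening: 0.015
grip_force: 30.0
```

```bash
python3 - <<'E'
from h import *
s=get_state();print(s["ee_pos"],s["opening"],s["wrist_force"],s["clock"])
# circle from 235.7deg, 12 deg per row
c=np.array([.5648,.2377]);a0=np.radians(235.7)
e=lambda a:np.array([*(c+.04*np.array([np.cos(a),np.sin(a)])),0])
put([0,0,0],down())
for k in range(4):
    b=a0+np.radians(96*k);put(e(b),down());print("call",k)
    rows([(e(b+np.radians(12*i)),down()) for i in range(1,9)],1)
E
```

```text
[0.5424697  0.20381223 0.13534041] 0.015027148137790672 [1.09889789 0.44338522 0.51081413] 4.15
call 0
{"translation": [0.0085, 0.0062, 0.0], "delta_rot": [0.0, 0.0, 0.0], "claw": 1}
{"translation": [0.018, 0.0104, 0.0], "delta_rot": [0.0, 0.0, 0.0], "claw": 1}
{"translation": [0.0282, 0.0126, 0.0], "delta_rot": [0.0, 0.0, 0.0], "claw": 1}
{"translation": [0.0387, 0.0126, 0.0], "delta_rot": [0.0, 0.0, 0.0], "claw": 1}
{"translation": [0.0489, 0.0104, 0.0], "delta_rot": [0.0, 0.0, 0.0], "claw": 1}
{"translation": [0.0585, 0.0062, 0.0], "delta_rot": [0.0, 0.0, 0.0], "claw": 1}
{"translation": [0.0669, 0.0001, 0.0], "delta_rot": [0.0, 0.0, 0.0], "claw": 1}
{"translation": [0.0739, -0.0077, 0.0], "delta_rot": [0.0, 0.0, 0.0], "claw": 1}
call 1
{"translation": [0.0052, -0.009, 0.0], "delta_rot": [0.0, 0.0, 0.0], "claw": 1}
{"translation": [0.0085, -0.019, 0.0], "delta_rot": [0.0, 0.0, 0.0], "claw": 1}
{"translation": [0.0096, -0.0294, 0.0], "delta_rot": [0.0, 0.0, 0.0], "claw": 1}
{"translation": [0.0085, -0.0398, 0.0], "delta_rot": [0.0, 0.0, 0.0], "claw": 1}
{"translation": [0.0053, -0.
[... 902 characters left out ...]
.0229, 0.0], "delta_rot": [0.0, 0.0, 0.0], "claw": 1}
call 3
{"translation": [-0.0032, 0.0099, 0.0], "delta_rot": [0.0, 0.0, 0.0], "claw": 1}
{"translation": [-0.0043, 0.0203, 0.0], "delta_rot": [0.0, 0.0, 0.0], "claw": 1}
{"translation": [-0.0033, 0.0307, 0.0], "delta_rot": [0.0, 0.0, 0.0], "claw": 1}
{"translation": [0.0, 0.0407, 0.0], "delta_rot": [0.0, 0.0, 0.0], "claw": 1}
{"translation": [0.0052, 0.0497, 0.0], "delta_rot": [0.0, 0.0, 0.0], "claw": 1}
{"translation": [0.0122, 0.0575, 0.0], "delta_rot": [0.0, 0.0, 0.0], "claw": 1}
{"translation": [0.0206, 0.0637, 0.0], "delta_rot": [0.0, 0.0, 0.0], "claw": 1}
{"translation": [0.0302, 0.0679, 0.0], "delta_rot": [0.0, 0.0, 0.0], "claw": 1}
```

Call:
arm_command(
  series=[
    {"translation": [0.0085, 0.0062, 0], "delta_rot": [0, 0, 0], "claw": 1},
    {"translation": [0.018, 0.0104, 0], "delta_rot": [0, 0, 0], "claw": 1},
    {"translation": [0.0282, 0.0126, 0], "delta_rot": [0, 0, 0], "claw": 1},
    {"translation": [0.0387, 0.0126, 0], "delta_rot": [0, 0, 0], "claw": 1},
    {"translation": [0.0489, 0.0104, 0], "delta_rot": [0, 0, 0], "claw": 1},
    {"translation": [0.0585, 0.0062, 0], "delta_rot": [0, 0, 0], "claw": 1},
    {"translation": [0.0669, 0.0001, 0], "delta_rot": [0, 0, 0], "claw": 1},
    {"translation": [0.0739, -0.0077, 0], "delta_rot": [0, 0, 0], "claw": 1},
  ],
)

```text
clock: 5.15
ee_pos: [0.6008, 0.2178, 0.1353]
orientation: [[0.991, 0.135, 0.001], [0.135, -0.991, -0.001], [0.0, 0.001, -1.0]]
wrist_force: [-1.2, -1.0, 2.6]
opening: 0.0149
grip_force: 30.0
```

Call:
arm_command(
  series=[
    {"translation": [0.0052, -0.009, 0], "delta_rot": [0, 0, 0], "claw": 1},
    {"translation": [0.0085, -0.019, 0], "delta_rot": [0, 0, 0], "claw": 1},
    {"translation": [0.0096, -0.0294, 0], "delta_rot": [0, 0, 0], "claw": 1},
    {"translation": [0.0085, -0.0398, 0], "delta_rot": [0, 0, 0], "claw": 1},
    {"translation": [0.0053, -0.0497, 0], "delta_rot": [0, 0, 0], "claw": 1},
    {"translation": [0.0001, -0.0588, 0], "delta_rot": [0, 0, 0], "claw": 1},
    {"translation": [-0.0069, -0.0666, 0], "delta_rot": [0, 0, 0], "claw": 1},
    {"translation": [-0.0154, -0.0727, 0], "delta_rot": [0, 0, 0], "claw": 1},
  ],
)

```text
clock: 6.15
ee_pos: [0.5796, 0.274, 0.1353]
orientation: [[0.991, 0.135, 0.0], [0.135, -0.991, -0.0], [0.0, 0.0, -1.0]]
wrist_force: [1.4, -1.4, 3.4]
opening: 0.0155
grip_force: 30.0
```

Call:
arm_command(
  series=[
    {"translation": [-0.0095, -0.0043, 0], "delta_rot": [0, 0, 0], "claw": 1},
    {"translation": [-0.0198, -0.0064, 0], "delta_rot": [0, 0, 0], "claw": 1},
    {"translation": [-0.0302, -0.0065, 0], "delta_rot": [0, 0, 0], "claw": 1},
    {"translation": [-0.0404, -0.0043, 0], "delta_rot": [0, 0, 0], "claw": 1},
    {"translation": [-0.05, -0.0001, 0], "delta_rot": [0, 0, 0], "claw": 1},
    {"translation": [-0.0585, 0.0061, 0], "delta_rot": [0, 0, 0], "claw": 1},
    {"translation": [-0.0655, 0.0138, 0], "delta_rot": [0, 0, 0], "claw": 1},
    {"translation": [-0.0707, 0.0229, 0], "delta_rot": [0, 0, 0], "claw": 1},
  ],
)

```text
clock: 7.15
ee_pos: [0.5269, 0.2477, 0.1353]
orientation: [[0.991, 0.135, 0.002], [0.135, -0.991, 0.001], [0.002, -0.001, -1.0]]
wrist_force: [4.9, 0.1, 0.6]
opening: 0.0154
grip_force: 30.0
```

Call:
arm_command(
  series=[
    {"translation": [-0.0032, 0.0099, 0], "delta_rot": [0, 0, 0], "claw": 1},
    {"translation": [-0.0043, 0.0203, 0], "delta_rot": [0, 0, 0], "claw": 1},
    {"translation": [-0.0033, 0.0307, 0], "delta_rot": [0, 0, 0], "claw": 1},
    {"translation": [0.0, 0.0407, 0], "delta_rot": [0, 0, 0], "claw": 1},
    {"translation": [0.0052, 0.0497, 0], "delta_rot": [0, 0, 0], "claw": 1},
    {"translation": [0.0122, 0.0575, 0], "delta_rot": [0, 0, 0], "claw": 1},
    {"translation": [0.0154, 0.0602, 0], "delta_rot": [0, 0, 0], "claw": 1},
    {"translation": [0.0173, 0.0615, 0], "delta_rot": [0, 0, 0], "claw": 1},
  ],
)

```text
clock: 8.15
ee_pos: [0.5456, 0.2017, 0.1353]
orientation: [[0.991, 0.135, -0.003], [0.135, -0.991, 0.001], [-0.003, -0.002, -1.0]]
wrist_force: [-3.8, 5.9, 4.6]
opening: 0.0154
grip_force: 30.0
```

```bash
python3 - <<'E'
from h import *
s=get_state();d=s["ee_pos"][:2]-np.array([.5648,.2377]);a=np.degrees(np.arctan2(d[1],d[0]))%360
print(s["ee_pos"],s["wrist_force"],np.hypot(*d),a,"turn",np.radians(a+360-187.76))
E
```

```text
[0.54561759 0.20173895 0.13527842] [-3.79667776  5.89507529  4.64602999] 0.04075735494181112 241.9235592979918 turn 7.228517751528732
```

Call:
arm_command(
  series=[
    {"translation": [0.0015, 0.0011, 0], "delta_rot": [0, 0, 0], "claw": 1},
    {"translation": [0.003, 0.0022, 0], "delta_rot": [0, 0, 0], "claw": 1},
    {"translation": [0.004, 0.003, 0], "delta_rot": [0, 0, 0], "claw": 1},
    {"translation": [0.004, 0.003, 0], "delta_rot": [0, 0, 0], "claw": 1},
    {"translation": [0.004, 0.003, 0], "delta_rot": [0, 0, 0], "claw": 1},
    {"translation": [0.004, 0.003, 0], "delta_rot": [0, 0, 0], "claw": 1},
    {"translation": [0.004, 0.003, 0], "delta_rot": [0, 0, 0], "claw": 1},
    {"translation": [0.004, 0.003, 0], "delta_rot": [0, 0, 0], "claw": 1},
  ],
)

```text
clock: 9.15
ee_pos: [0.5457, 0.2017, 0.1352]
orientation: [[0.99, 0.138, -0.01], [0.138, -0.99, 0.004], [-0.009, -0.005, -1.0]]
wrist_force: [-9.3, 8.2, 7.5]
opening: 0.0152
grip_force: 30.0
```

Call:
arm_command(
  series=[
    {"translation": [0, 0, 0], "delta_rot": [0, 0, 0], "claw": -0.1},
    {"translation": [0, 0, 0], "delta_rot": [0, 0, 0], "claw": -0.1},
    {"translation": [0, 0, 0], "delta_rot": [0, 0, 0], "claw": -0.1},
    {"translation": [0, 0, -0.06], "delta_rot": [0, 0, 0], "claw": -0.1},
    {"translation": [-0.02, 0.03, -0.12], "delta_rot": [0, 0, 0], "claw": -0.1},
    {"translation": [-0.03, 0.06, -0.165], "delta_rot": [0, 0, 0], "claw": -0.1},
    {"translation": [-0.03, 0.06, -0.165], "delta_rot": [0, 0, 0], "claw": -0.1},
    {"translation": [-0.03, 0.06, -0.165], "delta_rot": [0, 0, 0], "claw": -0.1},
  ],
)

```text
clock: 10.15
ee_pos: [0.5327, 0.1481, 0.2656]
orientation: [[0.991, 0.134, -0.002], [0.134, -0.991, -0.0], [-0.002, 0.0, -1.0]]
wrist_force: [1.3, -0.4, -0.8]
opening: 0.0519
grip_force: 0.0
```

```bash
python3 - <<'E'
from h import *
np.set_printoptions(precision=4,suppress=True)
s=get_state();p,d=camera("wrist");cv2.imwrite("pics/w2.png",p[:,:,::-1])
print(s["ee_pos"],s["orientation"],s["opening"],s["clock"]);P=cloud("wrist",d,s);z=P[...,2]
near=np.hypot(P[...,0]-.564,P[...,1]-.2366)<.07
m=near&(z>.152)&(z<.17);k=np.median(P[m],0);print("knob",m.sum(),k)
hsv=cv2.cvtColor(p,cv2.COLOR_RGB2HSV);h=hsv[...,0]
m=((h<9)|(h>172))&(hsv[...,1]>120)&(hsv[...,2]>40)&(z>.08)&(z<.2)&(abs(P[...,1]-.1)<.05)
Q=P[m];c=Q.mean(0);u,sv,vt=np.linalg.svd(Q-c,full_matrices=False);a=vt[0]*np.sign(vt[0][2])
t=(Q-c)@a;print("brush n",m.sum(),"c",c,"axis",a,"resid",sv/np.sqrt(len(Q)),"ends",c+a*t.min(),c+a*t.max(),"yaw",np.degrees(np.arctan2(-a[1],-a[0])),"elev",np.degrees(np.arcsin(a[2])))
E
```

```text
[0.5327 0.1481 0.2656] [[ 0.9909  0.1344 -0.0025]
 [ 0.1344 -0.9909 -0.0005]
 [-0.0025  0.0001 -1.    ]] 0.05186640028833692 10.15
knob 276 [0.5463 0.2023 0.1597]
brush n 816 c [0.5189 0.1009 0.1132] axis [-0.8037 -0.0973  0.587 ] resid [0.035  0.0027 0.001 ] ends [0.5631 0.1062 0.081 ] [0.4575 0.0934 0.1581] yaw 6.905677498678119 elev 35.94336037021318
```

View pics/w2.png

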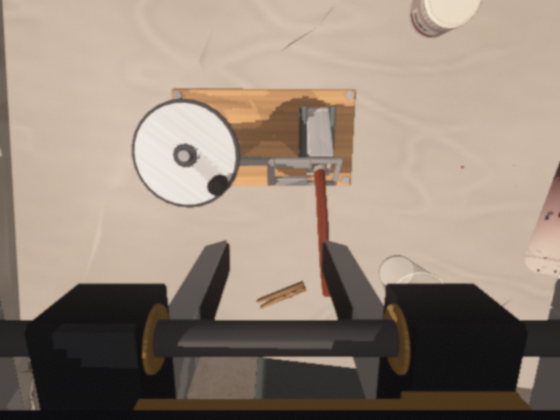

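The second wrist view shows the knob at (217,185), at the stop. The keeper has slid left to about x=270–340, the wide slot surrounds the handle, and the handle runs from (319,170) to (327,295). I'll refine the brush line before grasping.

```bash
python3 - <<'E'
from h import *
np.set_printoptions(precision=4,suppress=True)
def go(n,p,d,s):
    P=cloud(n,d,s);z=P[...,2]
    hsv=cv2.cvtColor(p,cv2.COLOR_RGB2HSV);h=hsv[...,0]
    m=((h<9)|(h>172))&(hsv[...,1]>100)&(z>.06)&(z<.2)&(abs(P[...,1]-.1)<.06)&(abs(P[...,0]-.52)<.08)
    if n=="wrist": m=cv2.erode(m.astype(np.uint8),np.ones((1,3),np.uint8))>0
    for v in range(150,310,8):
        w=np.where(m[v:v+8].any(1))[0]
        if m[v:v+8].sum()>6: print(n,v,m[v:v+8].sum(),np.median(P[v:v+8][m[v:v+8]],0))
s=get_state();go("wrist",*camera("wrist"),s)
go("top",*camera("top"),None)
s1=json.load(open("w1.json"));print("before turn");go("wrist",cv2.imread("pics/w1.png")[:,:,::-1].copy(),np.load("w1.npy"),{k:np.array(x) for k,x in s1.items()})
E
```

```text
wrist 166 35 [0.561  0.106  0.0826]
wrist 174 63 [0.5551 0.1058 0.0868]
wrist 182 60 [0.5479 0.1049 0.0921]
wrist 190 56 [0.5403 0.1033 0.0976]
wrist 198 57 [0.5329 0.1028 0.1029]
wrist 206 60 [0.5263 0.1014 0.1081]
wrist 214 62 [0.5192 0.1005 0.1138]
wrist 222 63 [0.5125 0.0997 0.1187]
wrist 230 60 [0.5057 0.0985 0.1244]
wrist 238 30 [0.5    0.0995 0.1276]
wrist 278 11 [0.4665 0.0953 0.1511]
wrist 286 25 [0.461  0.0936 0.1555]
wrist 294 8 [0.4577 0.092  0.1571]
top 222 23 [0.5485 0.1032 0.0927]
top 230 11 [0.5315 0.0994 0.1066]
top 238 19 [0.507  0.0968 0.1241]
top 246 17 [0.4833 0.0941 0.1412]
top 254 15 [0.4658 0.0918 0.1532]
before turn
wrist 166 47 [0.5619 0.1084 0.0871]
wrist 174 64 [0.5555 0.1073 0.0932]
wrist 182 59 [0.5485 0.1062 0.0994]
wrist 190 53 [0.5411 0.1052 0.1064]
wrist 198 52 [0.5342 0.1048 0.1132]
wrist 206 56 [0.5277 0.1037 0.1184]
wrist 214 58 [0.5212 0.1028 0.1246]
wrist 222 56 [0.5148 0.102  0.1305]
wrist 230 56 [0.5085 0.1013 0.1359]
wrist 238 56 [0.5022 0.1002 0.1413]
wrist 246 53 [0.4961 0.0994 0.1466]
wrist 254 51 [0.4904 0.0992 0.1514]
wrist 262 56 [0.4845 0.0981 0.1566]
wrist 270 51 [0.4787 0.0973 0.1611]
wrist 278 47 [0.4734 0.0962 0.1658]
wrist 286 24 [0.4685 0.0957 0.1691]
```

```bash
python3 - <<'E'
from h import *
put([.533,.148,.267],down())
rows([([.509,.0993,.2],down()),([.509,.0993,.0955],down())],-.1)
E
```

```text
{"translation": [-0.0379, 0.0563, 0.0838], "delta_rot": [0.0, 0.0, 0.0], "claw": -0.1}
{"translation": [-0.0379, 0.0563, 0.2144], "delta_rot": [0.0, 0.0, 0.0], "claw": -0.1}
```

Call:
arm_command(
  series=[
    {"translation": [-0.0379, 0.0563, 0.03], "delta_rot": [0, 0, 0], "claw": -0.1},
    {"translation": [-0.0379, 0.0563, 0.0838], "delta_rot": [0, 0, 0], "claw": -0.1},
    {"translation": [-0.0379, 0.0563, 0.11], "delta_rot": [0, 0, 0], "claw": -0.1},
    {"translation": [-0.0379, 0.0563, 0.15], "delta_rot": [0, 0, 0], "claw": -0.1},
    {"translation": [-0.0379, 0.0563, 0.19], "delta_rot": [0, 0, 0], "claw": -0.1},
    {"translation": [-0.0379, 0.0563, 0.2144], "delta_rot": [0, 0, 0], "claw": -0.1},
    {"translation": [-0.0379, 0.0563, 0.2144], "delta_rot": [0, 0, 0], "claw": -0.1},
    {"translation": [-0.0379, 0.0563, 0.2144], "delta_rot": [0, 0, 0], "claw": -0.1},
  ],
)

```text
clock: 11.3
ee_pos: [0.5093, 0.0998, 0.096]
orientation: [[0.991, 0.135, 0.0], [0.135, -0.991, -0.0], [0.0, 0.0, -1.0]]
wrist_force: [0.1, -0.8, 0.2]
opening: 0.0518
grip_force: 0.0
```

```bash
python3 - <<'E'
from h import *
s=get_state();print(s["ee_pos"],s["wrist_force"]);p,d=camera("wrist");cv2.imwrite("pics/w3.png",p[:,:,::-1])
E
```

```text
[0.50927974 0.09984312 0.09597508] [ 0.12163903 -0.77159766  0.17870419]
```

View pics/w3.png

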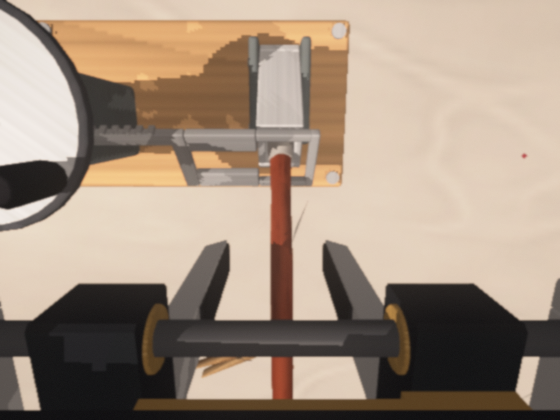

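The handle at x≈281 sits midway between the fingers (229 and 323), and the wide part of the slot (about 265–310) surrounds it. I'll close the gripper.

Call:
arm_command(
  series=[
    {"translation": [0, 0, 0], "delta_rot": [0, 0, 0], "claw": 1},
    {"translation": [0, 0, 0], "delta_rot": [0, 0, 0], "claw": 1},
    {"translation": [0, 0, 0], "delta_rot": [0, 0, 0], "claw": 1},
    {"translation": [0, 0, 0], "delta_rot": [0, 0, 0], "claw": 1},
    {"translation": [0, 0, 0], "delta_rot": [0, 0, 0], "claw": 1},
    {"translation": [0, 0, 0], "delta_rot": [0, 0, 0], "claw": 1},
    {"translation": [0, 0, 0], "delta_rot": [0, 0, 0], "claw": 1},
    {"translation": [0, 0, 0], "delta_rot": [0, 0, 0], "claw": 1},
  ],
)

```text
clock: 12.35
ee_pos: [0.5091, 0.0994, 0.0958]
orientation: [[0.991, 0.135, 0.0], [0.135, -0.991, -0.0], [0.0, 0.0, -1.0]]
wrist_force: [0.1, -1.3, 0.3]
opening: 0.0103
grip_force: 30.0
```

```bash
python3 - <<'E'
from h import *
s=get_state();print(s["ee_pos"],s["opening"],s["grip_force"],s["wrist_force"])
put([.5093,.0998,.0965],down())
p0,R0=get()
F=np.array([.6121,.1095,.034])   # sleeve floor, y along the held brush
Ys=stand([0,0],[0,1,0]); A=stand([0,0],[-.7071,0,.7071])
g0=p0-.019*R0[:,2]
def pose(g,th): # th: degrees raised
    R=Ro.from_rotvec(Ys*np.radians(th)).as_matrix()
    return F+R@(g-F),R@R0
def tcp(g,R): return g+.019*R[:,2]
T=[]
for th in(1.75,3.5,5.25,7): g,R=pose(g0,th);T.append((tcp(g,R),R))
T+=[(tcp(g+A*k,R),R) for k in(.005,.015,.025,.035)]
rows(T,1)
print("next");p0,R0=get();rows([(p0+A*k,R0) for k in(.015,.03,.045,.06,.075,.09,.09,.09)],1)
E
```

```text
[0.50913849 0.09935611 0.09578465] 0.010255124337294285 29.955328116193414 [ 0.13758123 -1.30995951  0.28763053]
{"translation": [0.0024, 0.0, -0.0039], "delta_rot": [0.0, -0.0097, 0.0], "claw": 1}
{"translation": [0.005, 0.0, -0.0077], "delta_rot": [0.0, -0.0194, 0.0], "claw": 1}
{"translation": [0.0077, 0.0, -0.0115], "delta_rot": [0.0, -0.0292, 0.0], "claw": 1}
{"translation": [0.0105, 0.0, -0.0151], "delta_rot": [0.0, -0.0389, 0.0], "claw": 1}
{"translation": [0.0061, 0.0, -0.0196], "delta_rot": [0.0, -0.0389, 0.0], "claw": 1}
{"translation": [-0.0028, 0.0, -0.0284], "delta_rot": [0.0, -0.0389, 0.0], "claw": 1}
{"translation": [-0.0116, 0.0, -0.0372], "delta_rot": [0.0, -0.0389, 0.0], "claw": 1}
{"translation": [-0.0205, 0.0, -0.0461], "delta_rot": [0.0, -0.0389, 0.0], "claw": 1}
next
{"translation": [-0.0148, 0.0, -0.0115], "delta_rot": [0.0, 0.0, 0.0], "claw": 1}
{"translation": [-0.0296, 0.0, -0.0231], "delta_rot": [0.0, 0.0, 0.0], "claw": 1}
{"translation": [-0.0443, 0.0, -0.0346], "delta_rot": [0.0, 0.0, 0.0], "claw": 1}
{"translation": [-0.0591, 0.0, -0.0462], "delta_rot": [0.0, 0.0, 0.0], "claw": 1}
{"translation": [-0.0739, 0.0, -0.0577], "delta_rot": [0.0, 0.0, 0.0], "claw": 1}
{"translation": [-0.0887, 0.0, -0.0693], "delta_rot": [0.0, 0.0, 0.0], "claw": 1}
{"translation": [-0.0887, 0.0, -0.0693], "delta_rot": [0.0, 0.0, 0.0], "claw": 1}
{"translation": [-0.0887, 0.0, -0.0693], "delta_rot": [0.0, 0.0, 0.0], "claw": 1}
```

Call:
arm_command(
  series=[
    {"translation": [0.0024, 0, -0.0039], "delta_rot": [0, -0.0097, 0], "claw": 1},
    {"translation": [0.005, 0, -0.0077], "delta_rot": [0, -0.0194, 0], "claw": 1},
    {"translation": [0.0077, 0, -0.0115], "delta_rot": [0, -0.0292, 0], "claw": 1},
    {"translation": [0.0105, 0, -0.0151], "delta_rot": [0, -0.0389, 0], "claw": 1},
    {"translation": [0.0061, 0, -0.0196], "delta_rot": [0, -0.0389, 0], "claw": 1},
    {"translation": [-0.0028, 0, -0.0284], "delta_rot": [0, -0.0389, 0], "claw": 1},
    {"translation": [-0.0116, 0, -0.0372], "delta_rot": [0, -0.0389, 0], "claw": 1},
    {"translation": [-0.0205, 0, -0.0461], "delta_rot": [0, -0.0389, 0], "claw": 1},
  ],
)

```text
clock: 13.35
ee_pos: [0.4921, 0.0973, 0.1334]
orientation: [[0.984, 0.135, -0.12], [0.134, -0.991, -0.016], [-0.121, 0.0, -0.993]]
wrist_force: [0.5, -1.0, -0.4]
opening: 0.0108
grip_force: 29.9
```

Drawing out with almost no force; continuing.

Call:
arm_command(
  series=[
    {"translation": [-0.0148, 0, -0.0115], "delta_rot": [0, 0, 0], "claw": 1},
    {"translation": [-0.0296, 0, -0.0231], "delta_rot": [0, 0, 0], "claw": 1},
    {"translation": [-0.0443, 0, -0.0346], "delta_rot": [0, 0, 0], "claw": 1},
    {"translation": [-0.0591, 0, -0.0462], "delta_rot": [0, 0, 0], "claw": 1},
    {"translation": [-0.0739, 0, -0.0577], "delta_rot": [0, 0, 0], "claw": 1},
    {"translation": [-0.0887, 0, -0.0693], "delta_rot": [0, 0, 0], "claw": 1},
    {"translation": [-0.0887, 0, -0.0693], "delta_rot": [0, 0, 0], "claw": 1},
    {"translation": [-0.0887, 0, -0.0693], "delta_rot": [0, 0, 0], "claw": 1},
  ],
)

```text
clock: 14.35
ee_pos: [0.4298, 0.0887, 0.1961]
orientation: [[0.983, 0.135, -0.121], [0.134, -0.991, -0.017], [-0.122, 0.0, -0.993]]
wrist_force: [-0.4, -0.8, -0.4]
opening: 0.0105
grip_force: 30.0
```

```bash
python3 - <<'E'
from h import *
s=get_state();print(s["ee_pos"],s["opening"],s["grip_force"],s["wrist_force"]);p,d=camera("scene");cv2.imwrite("pics/s2.png",cv2.resize(p[120:320,130:400,::-1],(810*800//810,592)))
E
```

```text
[0.42975362 0.08872149 0.19609456] 0.010483843896863654 29.977675806730986 [-0.43975132 -0.84833958 -0.37287626]
```

View pics/s2.png

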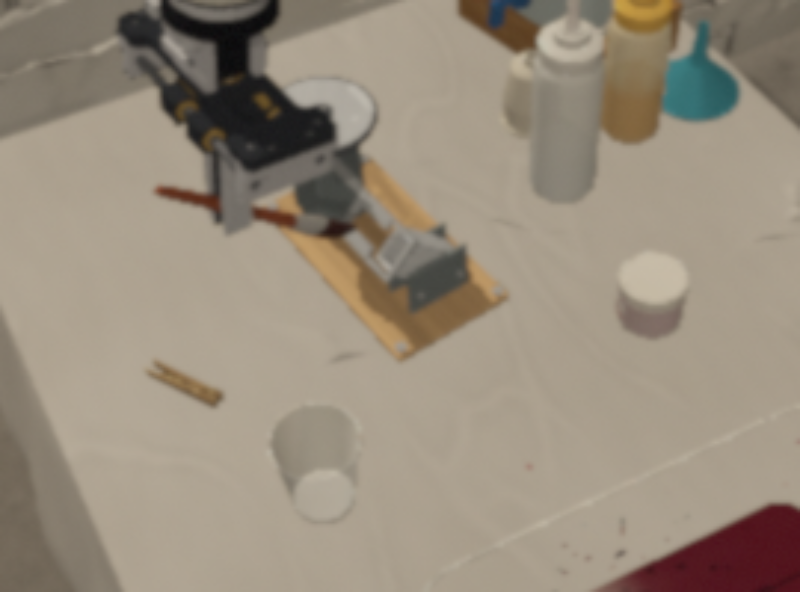

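The brush is fully out: the handle starts at (160,190), and the head near (335,228) is clear of the sleeve. Next I lift it and level it.

```bash
python3 - <<'E'
from h import *
s=get_state();R=Ro.from_matrix(s["orientation"]).as_matrix();p=s["ee_pos"]
g=p-.019*R[:,2]
put(p,R)
R2=down(YAW,np.radians(37)); gl=g.copy();gl[2]=.245
mid=gl+.019*R2[:,2]
rows([(mid,R2)],1,save=False); print(R2[:,2])
# final
R3=down(np.radians(-20),np.radians(37)); g3=np.array([.497,-.262,.245])
put(mid,R2);rows([(g3+.019*R3[:,2],R3)],1); print(g3+.019*R3[:,2])
E
```

```text
{"translation": [0.0119, 0.0, -0.0443], "delta_rot": [0.0, 0.2447, 0.0], "claw": 1}
[ 0.59630381  0.08125939 -0.79863551]
{"translation": [0.0156, 0.4524, 0.0118], "delta_rot": [-0.0928, 0.0, 0.1232], "claw": 1}
[ 0.5077449  -0.26591082  0.22982593]
```

Call:
arm_command(
  series=[
    {"translation": [0.001, 0, -0.03], "delta_rot": [0, 0, 0], "claw": 1},
    {"translation": [0.003, 0, -0.04], "delta_rot": [0, 0.05, 0], "claw": 1},
    {"translation": [0.006, 0, -0.0443], "delta_rot": [0, 0.1, 0], "claw": 1},
    {"translation": [0.008, 0, -0.0443], "delta_rot": [0, 0.15, 0], "claw": 1},
    {"translation": [0.01, 0, -0.0443], "delta_rot": [0, 0.2, 0], "claw": 1},
    {"translation": [0.0119, 0, -0.0443], "delta_rot": [0, 0.2447, 0], "claw": 1},
    {"translation": [0.0119, 0, -0.0443], "delta_rot": [0, 0.2447, 0], "claw": 1},
    {"translation": [0.0119, 0, -0.0443], "delta_rot": [0, 0.2447, 0], "claw": 1},
  ],
)

```text
clock: 15.4
ee_pos: [0.4441, 0.0905, 0.2313]
orientation: [[0.791, 0.135, 0.597], [0.108, -0.991, 0.081], [0.602, 0.0, -0.798]]
wrist_force: [-0.6, 0.1, 0.1]
opening: 0.0105
grip_force: 30.0
```

Call:
arm_command(
  series=[
    {"translation": [0.0156, 0.05, 0.0118], "delta_rot": [-0.01, 0, 0.014], "claw": 1},
    {"translation": [0.0156, 0.11, 0.0118], "delta_rot": [-0.023, 0, 0.031], "claw": 1},
    {"translation": [0.0156, 0.17, 0.0118], "delta_rot": [-0.036, 0, 0.048], "claw": 1},
    {"translation": [0.0156, 0.23, 0.0118], "delta_rot": [-0.048, 0, 0.064], "claw": 1},
    {"translation": [0.0156, 0.29, 0.0118], "delta_rot": [-0.06, 0, 0.08], "claw": 1},
    {"translation": [0.0156, 0.35, 0.0118], "delta_rot": [-0.073, 0, 0.097], "claw": 1},
    {"translation": [0.0156, 0.41, 0.0118], "delta_rot": [-0.085, 0, 0.112], "claw": 1},
    {"translation": [0.0156, 0.4524, 0.0118], "delta_rot": [-0.0928, 0, 0.1232], "claw": 1},
  ],
)

```text
clock: 16.4
ee_pos: [0.5093, -0.2693, 0.2312]
orientation: [[0.75, -0.344, 0.565], [-0.275, -0.939, -0.207], [0.602, -0.0, -0.799]]
wrist_force: [0.1, 0.1, -0.7]
opening: 0.0104
grip_force: 30.0
```

Call:
arm_command(
  series=[
    {"translation": [0, 0, 0], "delta_rot": [0, 0, 0], "claw": 1},
    {"translation": [0, 0, 0], "delta_rot": [0, 0, 0], "claw": 1},
    {"translation": [0, 0, 0], "delta_rot": [0, 0, 0], "claw": 1},
    {"translation": [0, 0, 0], "delta_rot": [0, 0, 0], "claw": 1},
    {"translation": [0, 0, 0], "delta_rot": [0, 0, 0], "claw": 1},
    {"translation": [0, 0, 0], "delta_rot": [0, 0, 0], "claw": 1},
    {"translation": [0, 0, 0], "delta_rot": [0, 0, 0], "claw": 1},
    {"translation": [0, 0, 0], "delta_rot": [0, 0, 0], "claw": 1},
  ],
)

```text
clock: 17.4
ee_pos: [0.5077, -0.2659, 0.2304]
orientation: [[0.75, -0.342, 0.566], [-0.273, -0.94, -0.206], [0.602, -0.0, -0.798]]
wrist_force: [0.4, -0.0, 0.1]
opening: 0.0104
grip_force: 30.0
```

```bash
python3 - <<'E'
from h import *
np.set_printoptions(precision=4,suppress=True)
s=get_state();print(s["ee_pos"],s["orientation"],s["opening"],s["grip_force"])
g=s["ee_pos"]-.019*s["orientation"][:,2];print("g",g)
for n in("top","scene","wrist"):
    p,d=camera(n);P=cloud(n,d,s);z=P[...,2]
    cv2.imwrite(f"pics/f_{n}.png",p[:,:,::-1])
    m=(z>.2)&(z<.3)&(np.hypot(P[...,0]-g[0],P[...,1]-g[1])<.15)
    hsv=cv2.cvtColor(p,cv2.COLOR_RGB2HSV);m&=((hsv[...,0]<12)|(hsv[...,0]>165))&(hsv[...,1]>90)
    Q=P[m]
    if len(Q)<20: print(n,len(Q));continue
    t=(Q-g)@np.array([.94,-.342,0])
    f=np.polyfit(t,Q[:,2],1);print(n,len(Q),"t range",t.min(),t.max(),"slope deg",np.degrees(np.arctan(f[0])),"z",np.median(Q[:,2]))
    for b in np.arange(-.08,.14,.02):
        k=(t>b)&(t<b+.02)
        if k.sum()>3: print("  ",b,k.sum(),np.median(Q[k],0))
E
```

```text
[ 0.5077 -0.2659  0.2304] [[ 0.7499 -0.3422  0.5662]
 [-0.2733 -0.9396 -0.2058]
 [ 0.6024 -0.0004 -0.7982]] 0.010356463205737078 29.978081197477877
g [ 0.497  -0.262   0.2455]
top 252 t range -0.006270030036102154 0.12839394514966632 slope deg -0.5310676298250202 z 0.25110107138546495
   -0.01999999999999999 9 [ 0.4931 -0.2632  0.2523]
   1.3877787807814457e-17 39 [ 0.508  -0.265   0.2515]
   0.020000000000000018 50 [ 0.5261 -0.2708  0.251 ]
   0.04000000000000002 50 [ 0.5442 -0.2776  0.2505]
   0.06000000000000001 11 [ 0.5552 -0.2818  0.2505]
   0.08000000000000003 11 [ 0.5898 -0.2937  0.2529]
   0.10000000000000005 61 [ 0.6012 -0.2972  0.2509]
   0.12000000000000004 21 [ 0.6138 -0.3015  0.2491]
scene 265 t range -0.06761872610407105 0.12129261168523818 slope deg 1.5230197123832168 z 0.25109502070146533
   -0.08 12 [ 0.4359 -0.2431  0.2494]
   -0.06 10 [ 0.4438 -0.2435  0.2502]
   1.3877787807814457e-17 54 [ 0.5063 -0.2677  0.2507]
   0.020000000000000018 65 [ 0.5241 -0.2746  0.2508]
   0.04000000000000002 65 [ 0.543  -0.2821  0.2508]
   0.06000000000000001 13 [ 0.554  -0.2863  0.2514]
   0.08000000000000003 11 [ 0.5864 -0.3008  0.2567]
   0.10000000000000005 34 [ 0.5963 -0.3053  0.2574]
wrist 5273 t range -0.05762081250933111 0.1278310640670726 slope deg 1.072547123869868 z 0.2507311550226526
   -0.06 830 [ 0.4511 -0.2438  0.2501]
   -0.039999999999999994 260 [ 0.4762 -0.253   0.2506]
   -0.01999999999999999 982 [ 0.4874 -0.2578  0.2507]
   1.3877787807814457e-17 835 [ 0.5063 -0.2648  0.2508]
   0.020000000000000018 720 [ 0.5252 -0.2715  0.2506]
   0.04000000000000002 675 [ 0.5441 -0.2783  0.2506]
   0.06000000000000001 139 [ 0.5555 -0.283   0.2509]
   0.08000000000000003 199 [ 0.5877 -0.2954  0.2547]
   0.10000000000000005 533 [ 0.5996 -0.2995  0.2549]
   0.12000000000000004 100 [ 0.6119 -0.3048  0.2551]
```

View pics/f_scene.png

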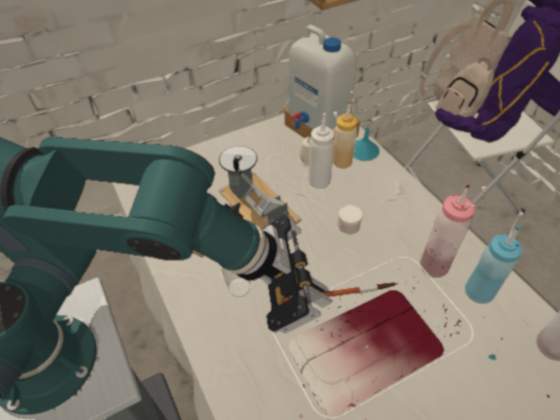

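The brush is held level, with the handle within about 0.5°. Its bristles are over the middle of the bin, near pixel (390,285), about 14 cm above the rim's 5 cm margin line or better. I'm handing it in.

```bash
python3 -c "
from plant import *
print(job_done())"
```

```text
the job is handed in; nothing more can be done
None
```

I turned the wheel to its stop and drew the brush out. It is held still and level in the gripper, bristles over the middle of the bin and about 14 cm above its rim, and the job was handed in at about 17.5 s (no verdict was shown).

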